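# Put the red tin back into the packed row

### The arm

A 6-joint arm with a two-finger parallel gripper is mounted at the origin on the work surface. World frame = base frame: x ahead of the robot, y to its left, z up, the work surface at z = 0. Lengths are in m, angles in rad, forces in N, time in s.
With the tool pointing down it reaches from about 0.225 to 0.875 m from the base axis. Payload 3.4 kg.
Tool frame: the origin (TCP) lies midway between the tips of the shut fingers; the grasp point (between the pads) lies 19 mm behind it (arm.tcp_to_grasp is the distance from the TCP to the grasp point, in m); x points along the fingers, y is the direction in which the jaws open and shut, and the axes are right-handed (so a half turn about x gives the same grasp; the last joint's range is limited). The gripper opens to 85 mm and grips with 20 to 120 N. Pads are 22 mm wide; open, the fingers measure 114 mm over their backs; the gripper's body (76 mm by 85 mm) begins 54 mm behind the grasp point. The pads swing forward as they close: fully open they stand 13 mm farther back than shut.
Start: joints at [-1.29, 0.276, 1.505, -0, 1.361, -0.121], TCP at [0.225, -0.529, 0.231] pointing down, gripper open.
Joint ranges: [-2.89, 2.89], [-0.75, 2.08], [0.22, 2.7], [-1.18, 4.32], [0.11, 2.71], [-2.7, 2.7]. Speed limits (rad/s): [2.57, 2.57, 3.14, 3.14, 3.14, 3.14].

### API

Orientations are given as a unit quaternion [w, x, y, z].
In Python, from plant import arm gives the robot as it stands.
- The arm moves only by the tool step_arm, never from a script. Its argument "series" is a list of rows, each a list of 5 numbers: the shift along the world's x, y, z in cm, then the turn about the world's z in rad, then the opening, from 0 (shut) to 1 (fully open). A call has 1 to 10 rows; each row shifts and turns the commanded pose from where the row before left it; what a row does not reach is not made up. A row lasts 1/10 s, in which the tool goes at most 50 mm and 8.59 degrees, less where a joint would pass 70% of its speed; a pose out of reach is approached as far as the arm can. A call is refused whole if a number of a shift passes 5 or a number of a turn 0.15, either way. A call with a gripper value outside its range is refused whole. The fingers move at their own pace and stop on an object; the grip force is fixed at half the most. Time passes only in rows, so rows that do not move let the fingers close. It gives the time, the measured TCP pose, the force and the opening at its end, in the units of the state.
- arm.sense(): the state, without advancing time (a new reading comes with each control period).
- arm.camera(name): name is "side" or "top" or "wrist"; returns a dict with "color" (384x512x3 uint8, blue, green, red), "camera_matrix" (3x3 intrinsics, pixels), "R" (3x3) and "t" (3): a world point X has camera coordinates R X + t. Camera axes: x right, y down, z forward; pixel columns grow to the right and rows downward; lengths in m; the calibration is good to about 2 mm. A picture is of the moment at which its call begins. There is no depth.
- arm.hand_in(): hands the job in, once; it reports no verdict.
The state is a dict: "time_s": time; "joint_positions": joint angles; "joint_vel": joint speeds; "joint_torque": joint torques, N m; "tool_pos": TCP position; "tcp_rot": TCP orientation; "contact_force": force on the tool from outside, world axes, zero at the start; "moment": the same for the moment, N m; "grip_width": finger opening in m.
Only numpy, scipy, OpenCV 4.12 (cv2) and the standard library are available. Lean on these libraries where they do the work, as an engineer would, in place of code of your own. Each camera call takes 0.05 s, during which the arm holds its last target. There are 200 camera calls.

### The job

Put the red spice tin into the row in the wooden rack, between the yellow and the blue tin: slide it in from the open front, parting its neighbours gently with the tin itself (not with the gripper), without tipping or jamming anything, until it is fully home against the back board. At the end all five tins stand upright and in line in the rack, and everything else on the table is left alone.

Things in the scene. Friction and masses are not known exactly. Their poses are not given: they have to be found in the camera images.
- tin_red_c (a point): Red tin, loose on the table left of the rack. Upright, 110 mm long, 36 thick, 85 high, about 0.25 kg; flat sides, both ends alike and flat, the four upright edges rounded (radius 10 mm). This point is its centre, 42.5 mm above its underside; x along its length, y across its thickness, z up. Grip it from above across the 36 mm.
- rack: Fixed low wooden rack, open front and top. Origin on the table under the middle of the rack; x from the open front to the back, y left along the row, z up. Floor 6 mm thick, x = -120 to +75 mm, reaching 65 mm out in front of the row. Two tins stand either side of a gap of 6 to 14 mm near y = +14 mm, narrower than a tin. Cheek, back board and bookend end 66 to 68 mm above the table.
- rack_back (a point): Point on the back board's front face, at the rack's x = +57 mm, y = 0, 36 mm above the table; axes as the rack's. A tin fully home has its centre at the rack's x = +2 mm and its front end at x = -53 mm. Pushing straight in between tins not yet parted jams them against this board; keep forces on and between the tins below about 20 N.
- rack_left (a point): Point at the rack's y = +105 mm, x = 0, 36 mm above the table: inner face of the sprung steel cheek that closes the row on the left; pressed, it gives way 1 mm per 2.5 N, at most 4 mm, and springs back. A front edge of the red tin, held turned by 0.5 rad and set into the gap, can shove one side over with some 2 to 9 N, more once packed; then the other. With both sides packed the fifth tin has a few mm to spare.
- rack_right (a point): Point at the rack's y = -86 mm, x = 0, 36 mm above the table: the outermost place of the inner face of the steel bookend that closes the row on the right. The bookend slides along y with a drag of about 3 N and does not spring back; at the start its inner face is at the rack's y = -70 to -80 mm (not measured), often too far in for five tins, so shove it out by way of the tins.
- tin_yellow: Yellow tin, the same shape and size as the red one. Origin at the centre of its underside; x along its 110 mm length, y across its thickness, z up. One of the two inner tins beside the gap (left or right).
- tin_blue: Blue tin, the same shape and size as the red one. Origin at the centre of its underside; x along its 110 mm length, y across its thickness, z up. The other inner tin beside the gap.
- tin_green: Green tin, the same shape and size as the red one. Origin at the centre of its underside; x along its 110 mm length, y across its thickness, z up. One of the two outer tins of the row.
- tin_white: White tin, the same shape and size as the red one. Origin at the centre of its underside; x along its 110 mm length, y across its thickness, z up. The other outer tin of the row.
- jar: Amber jar with red lid, 76 mm across, 110 mm high; bystander. Origin at the centre of its underside.
- can: Steel food can, 74 mm across, 110 mm high; bystander. Origin at the centre of its underside.
- squeeze: Yellow sauce bottle, 56 mm across, 170 mm high; bystander. Origin at the centre of its underside.
- bowl: Steel bowl, 130 mm across, 50 mm high; bystander. Origin at the centre of its underside.
Not all that is in view belongs to the job. Of the things shaped like the tin_blue, the blue one is meant.

How it is judged:
By the outcome, as a careful person would: the job done as asked, in the order asked, and still so for the second after the job is handed in, with the robot touching nothing.
It also fails if it takes over 72 s, if anything falls off the work surface, if the arm or the gripper's body presses on something with over 40 N, if the wrist force passes 120 N, or if a joint passes its speed limit or range.

## Working session

There is one attempt and no reset: what is moved stays moved. The work goes in short steps, Python scripts to look and compute and a tool call to move; the robot and the scene stay as the last step left them, time stands still between calls to the robot, and variables do not carry over. Pictures are saved under pics/ and viewed, about 8 in all and at most 12, crops included, and the job is handed in when it is done.

Besides the shell and the picture viewer there is one more tool, called after "Request:" by a JSON object that holds its "method" and its "body". step_arm: Moves the arm, as the interface text tells. Its arguments: {"type":"object","properties":{"series":{"type":"array"}},"required":["series"]}

```bash
mkdir -p pics; ls; python3 - <<'E'
from plant import arm
import cv2
for n in("top","side"):
    c=arm.camera(n); cv2.imwrite(f"pics/{n}0.png",c["color"]); print(n,c["camera_matrix"].tolist(),c["R"].round(4).tolist(),c["t"].round(4).tolist())
print(arm.sense())
E
```

```text
pics
top [[397.25249347327815, 0.0, 261.01044629988326], [0.0, 397.25249347327815, 193.2626231213023], [0.0, 0.0, 1.0]] [[0.0033, -1.0, -0.0047], [-0.9994, -0.0031, -0.0331], [0.0331, 0.0048, -0.9994]] [-0.0221, 0.6045, 1.1922]
side [[378.23007860140996, 0.0, 259.9860614704063], [0.0, 378.23007860140996, 194.85806909758662], [0.0, 0.0, 1.0]] [[0.9995, -0.0318, 0.0015], [-0.0236, -0.7693, -0.6384], [0.0214, 0.638, -0.7697]] [-0.6245, 0.0592, 1.1743]
{'time_s': 0.1, 'joint_positions': array([-1.28994952e+00,  2.76501593e-01,  1.50599416e+00,  3.22584740e-05,
        1.36069297e+00, -1.21003487e-01]), 'joint_vel': array([ 0.00013534, -0.00199656, -0.00354251,  0.00036938,  0.00084972,
       -0.00153907]), 'joint_torque': array([ 4.72522097e-04, -4.17703235e+01, -2.46403027e+01, -2.22628573e-04,
        5.84250127e-03, -2.31860594e-05]), 'tool_pos': array([ 0.22476973, -0.52874525,  0.23054834]), 'tcp_rot': array([-0.14055574, -0.69284778, -0.14168251,  0.69291565]), 'contact_force': array([-0.35854683, -1.29688977, -0.91313673]), 'moment': array([0.01682834, 0.03261632, 0.0515836 ]), 'grip_width': 0.08516597057582972}
```

View pics/top0.png

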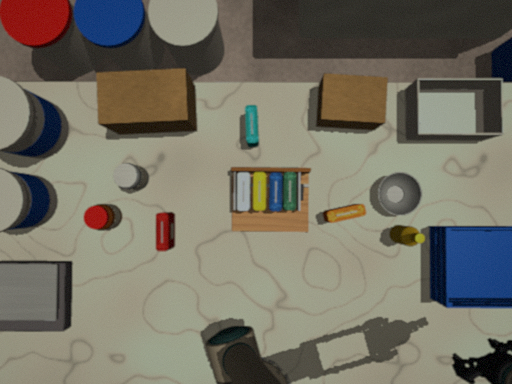

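View pics/side0.png

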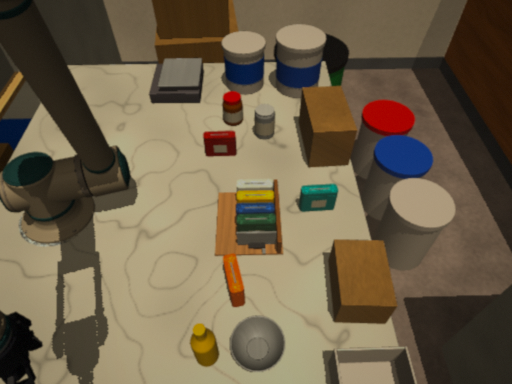

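Top view: the red tin is at about (165,231). Possible mix-ups are the jar lid (97,217), teal tin (251,125) and orange box (345,213); the red bucket is on the floor. I choose (165,231): red, upright, left of the rack. The row, left to right, is white (243,191), yellow (260,191), blue (276,191), green (290,191). The gap is between yellow and blue.

```bash
cat > h.py <<'E'
import numpy as np, cv2
from plant import arm
def ray(c,uv,z):
    K,R,t=c["camera_matrix"],np.array(c["R"]),np.array(c["t"])
    d=(R.T@np.linalg.inv(K)@np.c_[uv,np.ones(len(uv))].T).T
    o=-R.T@t
    return o+d*((z-o[2])/d[:,2])[:,None]
HSV=dict(red=((172,120,50),(6,255,255)),yellow=((22,120,60),(34,255,255)),blue=((100,120,40),(120,255,255)),green=((50,80,20),(88,255,255)))
def mask(img,n):
    h=cv2.cvtColor(img,cv2.COLOR_BGR2HSV);a,b=HSV[n]
    if a[0]>b[0]: return cv2.inRange(h,(0,)+a[1:],b)|cv2.inRange(h,a,(180,)+b[1:])
    return cv2.inRange(h,a,b)
def blobs(c,n,z,amin=60,vmin=None):
    m=mask(c["color"],n)
    for k in cv2.findContours(m,cv2.RETR_EXTERNAL,cv2.CHAIN_APPROX_NONE)[0]:
        if cv2.contourArea(k)<amin: continue
        w=ray(c,k[:,0,:].astype(float),z)[:,:2]
        r=cv2.minAreaRect((w*1000).astype(np.float32))
        print(n,"px",k[:,0,:].mean(0).round(),"mm c",np.round(r[0],1),"size",np.round(r[1],1),"ang",round(r[2],1))
E
python3 - <<'E'
from h import *
c=arm.camera("top")
for n in HSV: blobs(c,n,.085 if n=='red' else .091)
im=c["color"]
cv2.imwrite("pics/crop.png",np.hstack([cv2.resize(im[195:265,140:200],None,fx=5,fy=5,interpolation=2),cv2.resize(im[160:240,225:315],None,fx=5,fy=5,interpolation=2)[:350]]))
w=arm.camera("wrist");print(w["R"].round(3),w["t"],w["camera_matrix"])
E
```

```text
red px [163. 231.] mm c [493.1 252.4] size [104.7  48.2] ang 0.7
red px [ 96. 217.] mm c [534.6 447.4] size [65.3 68.2] ang 0.9
red px [36. 19.] mm c [1093.3  632.8] size [131.8 206.8] ang 0.0
yellow px [412. 236.] mm c [ 483.2 -446.2] size [50.4 64.5] ang 0.2
yellow px [259. 191.] mm c [609.8 -14.8] size [110.2  39.5] ang 0.2
blue px [478. 266.] mm c [ 398.6 -627.2] size [187.6 223.9] ang 89.3
blue px [438. 264.] mm c [ 402.9 -517.7] size [211.7  27.1] ang 0.5
blue px [ 33. 202.] mm c [585.1 622.4] size [148.1  82.9] ang 6.0
blue px [276. 191.] mm c [608.5 -61.4] size [107.3  36.6] ang 0.1
blue px [ 46. 125.] mm c [800.3 588.4] size [160.4  73.4] ang 0.1
blue px [110.  19.] mm c [1087.8  419. ] size [136.8 204.4] ang 0.0
green px [228. 336.] mm c [203.2  68.8] size [23.6 99.6] ang 18.5
green px [289. 191.] mm c [ 610.  -100.9] size [104.5  36.7] ang 0.1
green px [251. 126.] mm c [794.5   7.9] size [117.5  35.3] ang 2.7
[[ 0.391 -0.92  -0.003]
 [-0.886 -0.378  0.268]
 [-0.248 -0.103 -0.963]] [-0.57367926 -0.03529922  0.37982894] [[278.69799249   0.         258.61436746]
 [  0.         278.69799249 187.73443925]
 [  0.           0.           1.        ]]
```

View pics/crop.png

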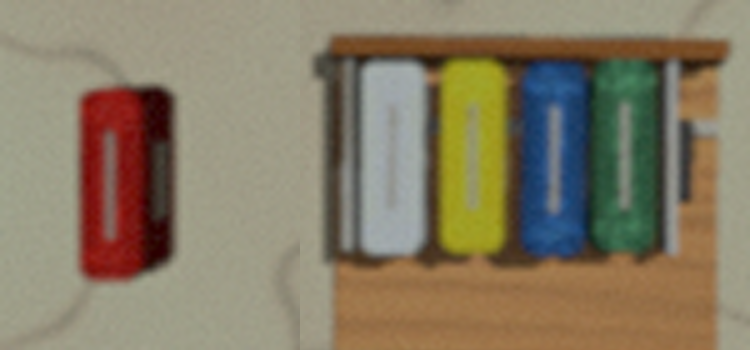

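The crop confirms it: the red tin is upright with its label on top at (165,231). The yellow–blue gap is clear, and there are narrow slots elsewhere in the row.

```bash
cat >> h.py <<'E'
from scipy.spatial.transform import Rotation as Ro
def st():
    s=arm.sense();q=s["tcp_rot"];M=Ro.from_quat(np.r_[q[1:],q[0]]).as_matrix()
    print("t",round(s["time_s"],2),"pos",(s["tool_pos"]*1000).round(1),"xax",M[:,0].round(3),"jawyaw",round(float(np.arctan2(M[1,1],M[0,1])),4),"F",s["contact_force"].round(1),"w",round(s["grip_width"]*1000,1),"j",s["joint_positions"].round(2))
E
python3 -c "from h import *;st()"
```

```text
t 0.2 pos [ 224.8 -528.9  230.8] xax [-0.     0.001 -1.   ] jawyaw -1.1689 F [ 0.4 -0.6 -0.3] w 85.4 j [-1.29  0.28  1.51 -0.    1.36 -0.12]
```

Request:
{"method": "step_arm", "body": {"series": [[1.6,4.7,0.2,-0.04,1],[1.6,4.7,0.2,-0.04,1],[1.6,4.7,0.2,-0.04,1],[1.6,4.7,0.2,-0.04,1],[1.6,4.7,0.2,-0.04,1],[1.6,4.7,0.2,-0.04,1],[1.6,4.7,0.2,-0.04,1],[1.6,4.7,0.2,-0.04,1],[1.6,4.7,0.2,-0.04,1],[1.6,4.7,0.2,-0.04,1]]}}

```text
time_s: 1.2
tool_pos: [0.385, -0.0573, 0.2516]
tcp_rot: [0.0, 0.707, -0.0, -0.707]
contact_force: [1.4, -0.9, 0.1]
grip_width: 0.0856
```

Request:
{"method": "step_arm", "body": {"series": [[1.5,4.5,0,0,1],[1.5,4.5,0,0,1],[1.5,4.5,0,0,1],[1.5,4.5,0,0,1],[1.5,4.5,0,0,1],[1.5,4.5,0,0,1],[1.5,4.5,0,0,1],[0,0,0,0,1],[0,0,0,0,1]]}}

```text
time_s: 2.1
tool_pos: [0.4895, 0.2564, 0.2505]
tcp_rot: [-0.002, -0.707, -0.001, 0.708]
contact_force: [-0.5, -0.1, -0.1]
grip_width: 0.0853
```

```bash
python3 - <<'E'
from h import *
st()
c=arm.camera("wrist");cv2.imwrite("pics/w1.png",c["color"])
blobs(c,"red",.085,400)
E
```

```text
t 2.1 pos [489.5 256.4 250.5] xax [-0.002 -0.001 -1.   ] jawyaw -1.5668 F [-0.5 -0.1 -0.1] w 85.3 j [ 0.36  0.23  1.52 -0.    1.39  1.92]
red px [255. 167.] mm c [493.6 261.1] size [110.3  34.6] ang 0.9
red px [ 79. 132.] mm c [531.5 452.4] size [69.7 79.1] ang 0.2
```

View pics/w1.png

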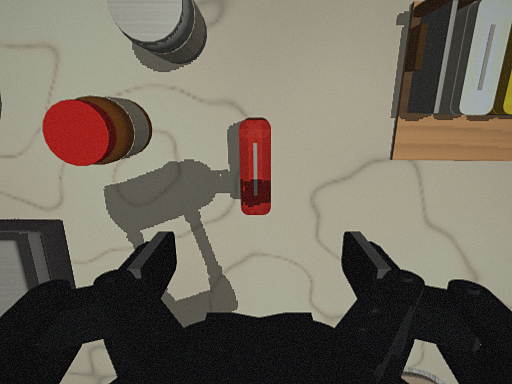

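The wrist view shows the red tin at px (255,167): 110×35 mm at the 85 mm plane, centre (493.6, 261), yaw about 0.015. That agrees with the top view and the given sizes. I grip it 25 mm behind its centre so the front half can enter the row.

Request:
{"method": "step_arm", "body": {"series": [[-2.1,0.45,-3,0.01,1],[0,0,-5,0,1],[0,0,-5,0,1],[0,0,-4,0,1],[0,0,-3,0,1],[0,0,-1.6,0,1],[0,0,0,0,1]]}}

```text
time_s: 2.85
tool_pos: [0.4666, 0.2577, 0.0334]
tcp_rot: [-0.004, -0.705, -0.003, 0.709]
contact_force: [-0.2, -1.0, 0.5]
grip_width: 0.0853
```

Request:
{"method": "step_arm", "body": {"series": [[0,0,0,0,0.2],[0,0,0,0,0],[0,0,0,0,0],[0,0,0,0,0],[0,0,0,0,0],[0,0,0,0,0]]}}

```text
time_s: 3.45
tool_pos: [0.4698, 0.2605, 0.0367]
tcp_rot: [0.004, 0.708, 0.004, -0.706]
contact_force: [-1.0, -0.8, 6.4]
grip_width: 0.0352
```

```bash
python3 -c "from h import *;st()"
```

```text
t 3.45 pos [469.8 260.5  36.7] xax [ 0.003  0.001 -1.   ] jawyaw -1.5589 F [-1.  -0.8  6.4] w 35.2 j [ 0.38  0.4   1.86 -0.    0.88  1.94]
```

Request:
{"method": "step_arm", "body": {"series": [[0,0,1,0,0],[0,0,3,0,0],[0,0,4,0,0],[0,-1.5,4,0,0],[0.3,-4,2.5,0,0],[0.3,-4,2,0,0],[0.3,-4.5,2,0,0],[0.3,-4.5,0,0,0],[0.3,-4.5,0,0,0],[0.3,-4,0,0,0]]}}

```text
time_s: 4.45
tool_pos: [0.4862, -0.0116, 0.221]
tcp_rot: [0.004, 0.707, 0.004, -0.707]
contact_force: [0.5, -0.3, -2.2]
grip_width: 0.0354
```

Request:
{"method": "step_arm", "body": {"series": [[0,-3,0,-0.012,0],[0,0,0,0,0],[0,0,0,0,0],[0,0,0,0,0]]}}

```text
time_s: 4.85
tool_pos: [0.4865, -0.0388, 0.2203]
tcp_rot: [0.0, -0.707, -0.0, 0.707]
contact_force: [1.3, 0.4, -1.0]
grip_width: 0.0352
```

```bash
python3 - <<'E'
from h import *
st()
c=arm.camera("wrist");cv2.imwrite("pics/w2.png",c["color"])
for n in("yellow","blue","green"): blobs(c,n,.091,400)
E
```

```text
t 4.85 pos [486.5 -38.8 220.3] xax [-0.     0.001 -1.   ] jawyaw -1.5703 F [ 1.3  0.4 -1. ] w 35.2 j [-0.22  0.15  1.7   0.    1.29  1.35]
yellow px [232.  39.] mm c [611.  -15.1] size [36.2 67.7] ang 89.7
blue px [285.  40.] mm c [611.4 -61. ] size [66.6 36.3] ang 0.0
green px [327.  50.] mm c [599.9 -98.7] size [39.2 89.7] ang 89.9
```

View pics/w2.png

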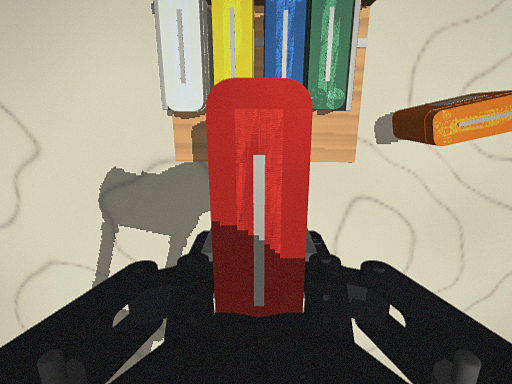

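The wrist view shows the held red tin with its tip at (260,80), yellow at (232,39), blue at (285,40), and the rack floor's front edge at row ~162. Yellow and blue agree with the top view to within 1 mm, and the gap is y -33 to -43. Next: the rack edge and the held tin's pose.

```bash
python3 - <<'E'
from h import *
c=arm.camera("wrist")
print("floor front corners",(ray(c,np.array([[176,161.],[354,162.]]),.006)*1000).round(1))
blobs(c,"red",.2686,1000)
print("row fronts w,g",(ray(c,np.array([[183,110.],[328,110.]]),.091)*1000).round(1))
print("bookend/cheek top front",(ray(c,np.array([[350,110.],[162,110.]]),.067)*1000).round(1))
E
```

```text
floor front corners [[ 490.4   69.2    6. ]
 [ 489.4 -161.8    6. ]]
red px [259. 197.] mm c [519.1 -38.3] size [35.3 90.7] ang 90.0
row fronts w,g [[ 554.2   33.2   91. ]
 [ 554.4 -103.4   91. ]]
bookend/cheek top front [[ 554.4 -131.7   67. ]
 [ 554.2   61.1   67. ]]
```

Consistent so far: row front x≈554.5, rack origin ≈ (608,-52), gap y -33..-43, white–yellow slot about 12 mm, bookend near -126. Plan:
1. With yaw -0.5, set the tip into the gap and nudge yellow left. It has free space there.
2. With yaw +0.5, shove blue, green and the bookend right.
3. Straighten, slide in, release and push home from behind.

Request:
{"method": "step_arm", "body": {"series": [[-1.55,1,0,-0.125,0],[0,1,0,-0.125,0],[0,0.8,-2,-0.125,0],[0,0,-4,-0.125,0],[0,0,-4,0,0],[0,0,-4,0,0],[0,0,-2.5,0,0],[0,0,-1,0,0],[0,0,0,0,0],[0,0,0,0,0]]}}

```text
time_s: 5.95
tool_pos: [0.4726, -0.0115, 0.0463]
tcp_rot: [-0.175, 0.686, -0.175, -0.684]
contact_force: [0.1, -0.2, -2.2]
grip_width: 0.0352
```

```bash
cat >> h.py <<'E'
def top(name=None):
    c=arm.camera("top")
    for n,z in(("red",.092),("yellow",.091),("blue",.091),("green",.091)):
        m=mask(c["color"],n);m[:160]=0;m[265:]=0;m[:,:215]=0;m[:,330:]=0
        k=cv2.findContours(m,cv2.RETR_EXTERNAL,cv2.CHAIN_APPROX_NONE)[0]
        if not k: continue
        k=max(k,key=cv2.contourArea);w=ray(c,k[:,0,:].astype(float),z)[:,:2]*1000
        r=cv2.minAreaRect(w.astype(np.float32));print(n,np.round(r[0],1),np.round(r[1],1),round(r[2],1))
    if name:cv2.imwrite(name,cv2.resize(c["color"][150:260,210:330],None,fx=5,fy=5,interpolation=2))
E
python3 - <<'E'
from h import *
st();top("pics/t1.png")
c=arm.camera("wrist");cv2.imwrite("pics/w3.png",c["color"])
for n in("yellow","blue","green"): blobs(c,n,.091,400)
E
```

```text
t 5.95 pos [472.6 -11.5  46.3] xax [ 0.002 -0.    -1.   ] jawyaw -2.0702 F [ 0.1 -0.2 -2.2] w 35.2 j [-0.17  0.31  1.99 -0.    0.84  1.9 ]
red [519.8 -36. ] [34.5 50.5] 60.4
yellow [609.8 -14.8] [110.2  39.5] 0.2
blue [608.5 -61.4] [107.3  36.7] 0.1
green [ 610.  -100.9] [104.5  36.7] 0.1
yellow px [131.  46.] mm c [567.  -14.8] size [58.1 32.6] ang 61.4
blue px [253.  25.] mm c [552.6 -52.9] size [34.  21.5] ang 61.4
green px [322.  15.] mm c [546.5 -75.8] size [18.3 10.1] ang 61.4
```

View pics/w3.png

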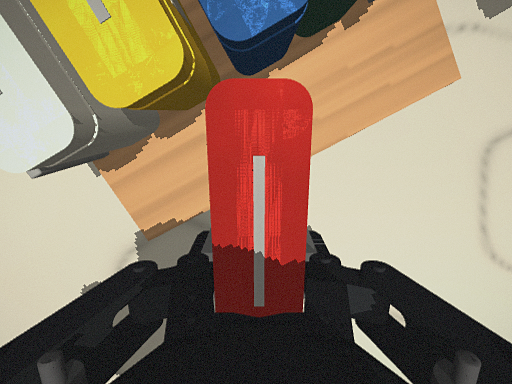

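The wrist view shows the red tip's leading corner at (212,85), aimed at the yellow/blue mouth near (215,70), with nothing touching. Now the slow nudge of yellow.

Request:
{"method": "step_arm", "body": {"series": [[0.3,0,0,0,0],[0.3,0,0,0,0],[0.2,0,0,0,0],[0.2,0.05,0,0,0],[0.2,0.05,0,0,0],[0.1,0.05,0,0,0],[0.1,0.05,0,0,0],[0,0,0,0,0]]}}

```text
time_s: 6.85
tool_pos: [0.4851, -0.0097, 0.0452]
tcp_rot: [0.175, -0.685, 0.175, 0.685]
contact_force: [-0.3, -0.7, -1.6]
grip_width: 0.0354
```

Request:
{"method": "step_arm", "body": {"series": [[0.05,0.1,0,0,0],[0.05,0.1,0,0,0],[0.1,0.1,0,0,0],[0.1,0.1,0,0,0],[0,0.1,0,0,0],[0,0.1,0,0,0],[0,0.1,0,0,0],[0,0,0,0,0]]}}

```text
time_s: 7.65
tool_pos: [0.4872, -0.0026, 0.0451]
tcp_rot: [0.175, -0.684, 0.175, 0.686]
contact_force: [-5.4, -1.8, 0.1]
grip_width: 0.0357
```

```bash
python3 - <<'E'
from h import *
st();top()
E
```

```text
t 7.65 pos [487.2  -2.6  45.1] xax [-0.002  0.    -1.   ] jawyaw -2.071 F [-5.4 -1.8  0.1] w 35.7 j [-0.15  0.33  1.96 -0.    0.86  1.92]
red [536.8 -27.2] [35.2 49.1] 63.6
yellow [611.2 -11.8] [ 40.1 112.8] 86.4
blue [608.5 -61.4] [107.3  36.7] 0.1
green [ 610.  -100.9] [104.5  36.7] 0.1
```

Yellow's front has moved about 6 mm, but the contact is too shallow (the force is mostly along x). I back off, go deeper, then push sideways.

Request:
{"method": "step_arm", "body": {"series": [[0,-0.3,0,0,0],[0,-0.2,0,0,0],[0.1,0,0,0,0],[0.15,0,0,0,0],[0.15,0,0,0,0],[0,0,0,0,0]]}}

```text
time_s: 8.3
tool_pos: [0.4928, -0.0077, 0.0453]
tcp_rot: [-0.175, 0.685, -0.175, -0.685]
contact_force: [-1.0, 0.2, -2.4]
grip_width: 0.0352
```

Request:
{"method": "step_arm", "body": {"series": [[0,0.1,0,0,0],[0.05,0.1,0,0,0],[0.05,0.1,0,0,0],[0.1,0.1,0,0,0],[0.1,0.1,0,0,0],[0.1,0.1,0,0,0],[0,0,0,0,0]]}}

```text
time_s: 9.0
tool_pos: [0.4964, -0.0017, 0.0452]
tcp_rot: [0.175, -0.685, 0.175, 0.685]
contact_force: [-1.7, -0.4, -2.4]
grip_width: 0.0351
```

```bash
python3 - <<'E'
from h import *
st();top()
E
```

```text
t 9.0 pos [496.4  -1.7  45.2] xax [-0. -0. -1.] jawyaw -2.0708 F [-1.7 -0.4 -2.4] w 35.1 j [-0.14  0.34  1.94 -0.    0.86  1.93]
red [545.1 -27. ] [34.6 47.4] 61.5
yellow [611.   -7.8] [ 39.6 112.7] 82.1
blue [609.9 -62.9] [104.5  33.9] 0.1
green [ 610.  -100.9] [104.5  36.7] 0.1
```

Yellow's front has swung left to touch white, leaving a funnel (yaw about -8°). Now back out and turn to +0.5 for the blue side.

Request:
{"method": "step_arm", "body": {"series": [[-0.5,-0.3,0,0,0],[-2.3,0,0,0,0],[0,-0.8,0,0.125,0],[0,-0.8,0,0.125,0],[0,-0.8,0,0.125,0],[0,-0.8,0,0.125,0],[0,-0.8,0,0.125,0],[0,-0.7,0,0.125,0],[0,-0.5,0,0.125,0],[0,-0.5,0,0.125,0]]}}

```text
time_s: 10.05
tool_pos: [0.4693, -0.0621, 0.0457]
tcp_rot: [0.177, 0.686, 0.176, -0.684]
contact_force: [0.5, -0.6, -1.2]
grip_width: 0.0352
```

Request:
{"method": "step_arm", "body": {"series": [[0,0,0,0,0],[0.5,0,0,0,0],[0.5,0,0,0,0],[0.5,0,0,0,0],[0.3,0,0,0,0],[0.2,0,0,0,0],[0.1,0,0,0,0],[0,0,0,0,0]]}}

```text
time_s: 10.85
tool_pos: [0.4894, -0.0617, 0.0452]
tcp_rot: [-0.175, -0.685, -0.175, 0.685]
contact_force: [-0.1, -1.1, -1.5]
grip_width: 0.0349
```

```bash
python3 - <<'E'
from h import *
st();top("pics/t2.png")
E
```

```text
t 10.85 pos [489.4 -61.7  45.2] xax [-0. -0. -1.] jawyaw -1.071 F [-0.1 -1.1 -1.5] w 34.9 j [-0.27  0.34  1.94 -0.    0.86  0.8 ]
red [544.1 -39.8] [52.7 32.9] 68.4
yellow [611.5  -8.4] [ 40.6 111.7] 83.5
blue [609.9 -62.9] [104.5  33.9] 0.1
green [ 610.  -100.9] [104.5  36.7] 0.1
```

View pics/t2.png

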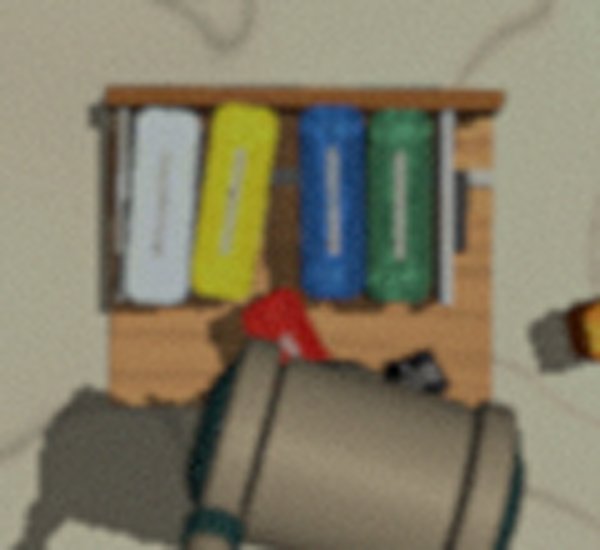

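The top crop shows the white, yellow and blue/green tins upright, with yellow (235,200) slanted and the red tip at the mouth (280,310). Now shove right.

Request:
{"method": "step_arm", "body": {"series": [[0.2,0,0,0,0],[0.2,0,0,0,0],[0,-0.1,0,0,0],[0.05,-0.1,0,0,0],[0.05,-0.1,0,0,0],[0.05,-0.1,0,0,0],[0.05,-0.1,0,0,0],[0.05,-0.1,0,0,0],[0.05,-0.1,0,0,0],[0,0,0,0,0]]}}

```text
time_s: 11.9
tool_pos: [0.4961, -0.0688, 0.0452]
tcp_rot: [-0.175, -0.685, -0.175, 0.685]
contact_force: [-1.3, 1.7, -1.7]
grip_width: 0.0353
```

Request:
{"method": "step_arm", "body": {"series": [[0.05,-0.1,0,0,0],[0.05,-0.1,0,0,0],[0.05,-0.1,0,0,0],[0.05,-0.1,0,0,0],[0.05,-0.1,0,0,0],[0.05,-0.1,0,0,0],[0,-0.1,0,0,0],[0,0,0,0,0]]}}

```text
time_s: 12.7
tool_pos: [0.4968, -0.0741, 0.045]
tcp_rot: [-0.174, -0.684, -0.176, 0.687]
contact_force: [-7.1, 6.0, 1.0]
grip_width: 0.0353
```

```bash
python3 - <<'E'
from h import *
st();top()
E
```

```text
t 12.7 pos [496.8 -74.1  45. ] xax [-0.005  0.003 -1.   ] jawyaw -1.0703 F [-7.1  6.   1. ] w 35.3 j [-0.29  0.35  1.92  0.    0.87  0.78]
red [553.4 -47.4] [30.9 42.2] 0.2
yellow [611.5  -8.2] [ 40.  111.8] 83.1
blue [610.9 -70. ] [106.6  36.9] 7.9
green [ 610.  -105.3] [105.1  36.7] 2.5
```

Request:
{"method": "step_arm", "body": {"series": [[-0.1,-0.1,0,0,0],[-0.1,-0.1,0,0,0],[0,-0.1,0,0,0],[0,-0.1,0,0,0],[0,-0.1,0,0,0],[0,-0.1,0,0,0],[0,0,0,0,0]]}}

```text
time_s: 13.45
tool_pos: [0.4963, -0.0806, 0.045]
tcp_rot: [-0.174, -0.685, -0.176, 0.686]
contact_force: [-3.3, 6.1, -2.5]
grip_width: 0.0356
```

```bash
python3 - <<'E'
from h import *
st();top()
E
```

```text
t 13.45 pos [496.3 -80.6  45. ] xax [-0.002  0.002 -1.   ] jawyaw -1.0708 F [-3.3  6.1 -2.5] w 35.6 j [-0.3   0.35  1.92  0.    0.87  0.77]
red [552.  -53.1] [33.7 42.2] 0.2
yellow [611.4  -7.9] [ 39.6 111.9] 82.1
blue [610.9 -74.7] [107.6  36.7] 9.1
green [ 610.7 -112.2] [105.8  35.5] 8.6
```

The funnel is open: about 47 mm at the front and 15 mm at the back, with the bookend pushed out to about -135. Back out, straighten to yaw 0, centre at y≈-41 and slide in.

Request:
{"method": "step_arm", "body": {"series": [[-0.5,0.3,0,0,0],[-2,0.2,0,0,0],[0,1,0,-0.125,0],[0,1,0,-0.125,0],[0,0.8,0,-0.125,0],[0,0.7,0,-0.125,0],[0,0,0,0,0],[0,0,0,0,0]]}}

```text
time_s: 14.3
tool_pos: [0.4734, -0.0423, 0.0457]
tcp_rot: [0.001, 0.708, 0.001, -0.706]
contact_force: [0.0, -0.5, -1.9]
grip_width: 0.035
```

```bash
python3 - <<'E'
from h import *
st();top()
c=arm.camera("wrist");cv2.imwrite("pics/w4.png",c["color"])
blobs(c,"red",.0935,1000)
E
```

```text
t 14.3 pos [473.4 -42.3  45.7] xax [ 0.002 -0.001 -1.   ] jawyaw -1.5682 F [ 0.  -0.5 -1.9] w 35.0 j [-0.24  0.32  1.98 -0.    0.84  1.33]
red [526.7 -40.5] [50.6 33.8] 0.2
yellow [611.7  -8.2] [ 40.  112.1] 83.1
blue [611.1 -74.6] [107.1  36.9] 8.9
green [ 610.7 -112.1] [105.8  35.9] 8.2
red px [259. 198.] mm c [505.4 -41.9] size [90.8 35.6] ang 0.2
```

View pics/w4.png

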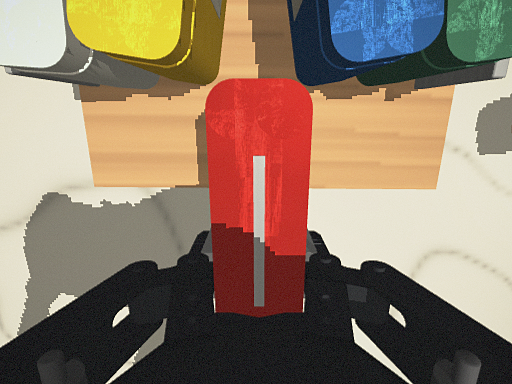

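The red tin is straight, with its nose (205–312, row 80) facing the open mouth between yellow's edge at 220 and blue's edge at 295. Those sides slope back, so it's clear to wedge in. Sliding in slowly.

Request:
{"method": "step_arm", "body": {"series": [[0.3,0,0,0,0],[0.3,0,0,0,0],[0.2,0,0,0,0],[0.2,0,0,0,0],[0.2,0,0,0,0],[0.2,0,0,0,0],[0.2,0,0,0,0],[0,0,0,0,0]]}}

```text
time_s: 15.2
tool_pos: [0.4888, -0.0418, 0.0453]
tcp_rot: [0.0, 0.707, -0.0, -0.707]
contact_force: [0.5, -0.2, -1.6]
grip_width: 0.0354
```

Request:
{"method": "step_arm", "body": {"series": [[0.2,0,0,0,0],[0.2,0,0,0,0],[0.2,0,0,0,0],[0.2,0,0,0,0],[0.2,0,0,0,0],[0.2,0,0,0,0],[0.2,0,0,0,0],[0,0,0,0,0]]}}

```text
time_s: 16.0
tool_pos: [0.5028, -0.0418, 0.0453]
tcp_rot: [0.0, 0.707, -0.0, -0.707]
contact_force: [0.0, -0.9, -1.7]
grip_width: 0.0353
```

```bash
python3 - <<'E'
from h import *
st();top()
E
```

```text
t 16.0 pos [502.8 -41.8  45.3] xax [ 0. -0. -1.] jawyaw -1.5709 F [ 0.  -0.9 -1.7] w 35.3 j [-0.22  0.35  1.92 -0.    0.87  1.35]
red [557.6 -41.8] [45.  36.6] 0.1
yellow [611.5  -7.1] [ 40.  112.5] 81.1
blue [610.6 -74.4] [107.1  36.7] 8.6
green [ 610.1 -112. ] [107.   35.5] 8.2
```

Front is at 582 with no load. Continuing.

Request:
{"method": "step_arm", "body": {"series": [[0.2,0,0,0,0],[0.2,0,0,0,0],[0.2,0,0,0,0],[0.2,0,0,0,0],[0.2,0,0,0,0],[0,0,0,0,0]]}}

```text
time_s: 16.65
tool_pos: [0.5128, -0.0418, 0.0453]
tcp_rot: [-0.0, 0.707, -0.0, -0.707]
contact_force: [-0.4, -0.8, -1.8]
grip_width: 0.0354
```

Request:
{"method": "step_arm", "body": {"series": [[0.2,0,0,0,0],[0.2,0,0,0,0],[0.2,0,0,0,0],[0.2,0,0,0,0],[0.2,0,0,0,0],[0,0,0,0,0]]}}

```text
time_s: 17.25
tool_pos: [0.5227, -0.0417, 0.0453]
tcp_rot: [-0.0, 0.707, -0.0, -0.707]
contact_force: [-0.4, 1.0, -2.3]
grip_width: 0.0354
```

Request:
{"method": "step_arm", "body": {"series": [[0.2,0,0,0,0],[0.2,0,0,0,0],[0.2,0,0,0,0],[0.2,0,0,0,0],[0.2,0,0,0,0],[0,0,0,0,0]]}}

```text
time_s: 17.85
tool_pos: [0.5299, -0.0411, 0.0447]
tcp_rot: [0.0, -0.705, -0.0, 0.709]
contact_force: [-4.3, 2.6, 0.0]
grip_width: 0.0354
```

```bash
python3 - <<'E'
from h import *
st();top()
E
```

```text
t 17.85 pos [529.9 -41.1  44.7] xax [-0.006  0.001 -1.   ] jawyaw -1.5705 F [-4.3  2.6  0. ] w 35.4 j [-0.21  0.39  1.86 -0.    0.9   1.36]
red [591.7 -44.1] [37.  36.2] 80.7
yellow [619.5  -7.1] [39.9 96.5] 79.4
blue [613.8 -74.6] [101.2  36.2] 9.5
green [ 612.  -112.2] [102.2  35.4] 7.7
```

```bash
python3 - <<'E'
from h import *
c=arm.camera("wrist");cv2.imwrite("pics/w5.png",c["color"])
for n in("red","yellow","blue","green"): blobs(c,n,.0925,800)
E
```

```text
red px [259. 198.] mm c [562.  -40.9] size [91.4 35.7] ang 0.0
yellow px [168.  82.] mm c [595.1  -8.6] size [43.4 76.2] ang 80.9
blue px [356.  89.] mm c [595.1 -73. ] size [76.2 43.3] ang 9.1
green px [466. 104.] mm c [ 594.3 -111.3] size [74.5 35.4] ang 6.1
```

View pics/w5.png

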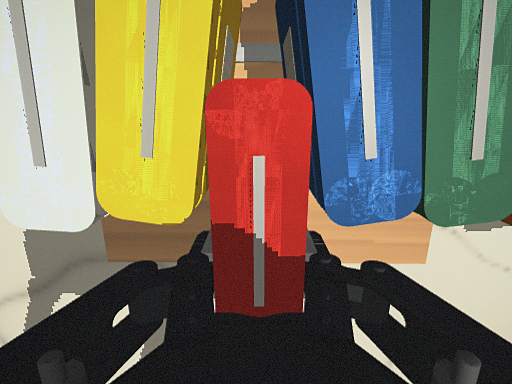

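The wrist view shows the red nose corners at (210,95) and (310,90) just touching the yellow and blue sides. The fingers (row ~240) are still in front of the row (row ~222). Regrip farther back before going deeper.

Request:
{"method": "step_arm", "body": {"series": [[-0.2,0,-0.15,0,0],[0,0,0,0,0],[0,0,0,0,0.6],[0,0,0,0,0.6],[0,0,0,0,0.6],[-0.8,0,0,0,0.6],[-0.8,0,0,0,0.6],[0,0,0,0,0.6],[0,0,0,0,0.6]]}}

```text
time_s: 18.85
tool_pos: [0.5141, -0.0418, 0.0439]
tcp_rot: [-0.0, 0.707, -0.0, -0.707]
contact_force: [0.2, -0.4, -0.6]
grip_width: 0.0509
```

Request:
{"method": "step_arm", "body": {"series": [[0,0,0,0,0],[0,0,0,0,0],[0,0,0,0,0],[0,0,0,0,0],[0,0,0,0,0]]}}

```text
time_s: 19.35
tool_pos: [0.5148, -0.0417, 0.0441]
tcp_rot: [-0.0, 0.707, -0.0, -0.707]
contact_force: [-0.1, -0.1, 4.7]
grip_width: 0.0355
```

```bash
python3 - <<'E'
from h import *
st()
c=arm.camera("wrist")
for n in("red","yellow","blue","green"): blobs(c,n,.091,800)
E
```

```text
t 19.35 pos [514.8 -41.7  44.1] xax [ 0.001 -0.    -1.   ] jawyaw -1.5709 F [-0.1 -0.1  4.7] w 35.5 j [-0.22  0.37  1.9   0.    0.88  1.36]
red px [258. 169.] mm c [554.  -41.1] size [107.5  35.4] ang 0.5
yellow px [150.  71.] mm c [587.4  -5.3] size [41.2 60.9] ang 81.5
blue px [365.  74.] mm c [587.3 -76.4] size [61.1 40.7] ang 8.6
green px [469.  85.] mm c [ 586.  -112.1] size [59.5 34.1] ang 4.1
```

Request:
{"method": "step_arm", "body": {"series": [[0,0,0.1,0,0],[0.2,0,0,0,0],[0.2,0,0,0,0],[0.2,0,0,0,0],[0.2,0,0,0,0],[0.2,0,0,0,0],[0,0,0,0,0]]}}

```text
time_s: 20.1
tool_pos: [0.5184, -0.0411, 0.0444]
tcp_rot: [0.0, -0.703, -0.001, 0.711]
contact_force: [-11.9, 0.1, 10.5]
grip_width: 0.0353
```

Request:
{"method": "step_arm", "body": {"series": [[0.2,0,0,0,0],[0.2,0,0,0,0],[0.2,0,0,0,0],[0,0,0,0,0]]}}

```text
time_s: 20.5
tool_pos: [0.5234, -0.041, 0.0443]
tcp_rot: [0.0, -0.702, -0.001, 0.712]
contact_force: [-14.5, -0.5, 13.0]
grip_width: 0.0353
```

```bash
python3 - <<'E'
from h import *
st();top()
c=arm.camera("wrist")
for n in("red","yellow","blue","green"): blobs(c,n,.091,800)
E
```

```text
t 20.5 pos [523.4 -41.   44.3] xax [-0.014  0.001 -1.   ] jawyaw -1.5701 F [-14.5  -0.5  13. ] w 35.3 j [-0.21  0.38  1.87 -0.    0.9   1.36]
red [592.8 -41.7] [47.9 36.6] 0.2
yellow [619.5  -6.8] [38.  95.9] 84.5
blue [612.6 -75.3] [103.4  36.3] 8.2
green [ 610.8 -112.7] [105.8  35.4] 8.6
red px [258. 170.] mm c [563.  -40.6] size [107.6  35.5] ang 0.3
yellow px [155.  83.] mm c [591.6  -6.8] size [45.3 70.3] ang 82.4
blue px [364.  82.] mm c [591.7 -74.4] size [70.6 44.8] ang 8.2
green px [471.  97.] mm c [ 590.6 -112.5] size [69.1 33.7] ang 5.3
```

Resistance rose to 14 N, partly from the nose pressing the floor (Fz 13, pitch 0.014). I ease back, lift 2 mm, and part the sides alternately with small yaw swings of the nose instead of pushing straight.

Request:
{"method": "step_arm", "body": {"series": [[-0.7,0,0.2,0,0],[-0.2,0,0,0,0],[0,0,0,0.03,0],[0,0,0,0.03,0],[0,0,0,0.03,0],[0,0,0,0,0]]}}

```text
time_s: 21.2
tool_pos: [0.5235, -0.0436, 0.0469]
tcp_rot: [0.033, 0.708, 0.03, -0.705]
contact_force: [2.2, -5.2, -1.9]
grip_width: 0.0354
```

Request:
{"method": "step_arm", "body": {"series": [[0,0,0,-0.045,0],[0,0,0,-0.045,0],[0,0,0,-0.03,0],[0,0,0,-0.03,0],[0,0,0,-0.03,0],[0,0,0,0,0]]}}

```text
time_s: 21.8
tool_pos: [0.5231, -0.0396, 0.0467]
tcp_rot: [-0.033, 0.707, -0.031, -0.705]
contact_force: [2.6, 7.0, -2.0]
grip_width: 0.0354
```

```bash
python3 - <<'E'
from h import *
st();top()
c=arm.camera("wrist")
for n in("red","yellow","blue"): blobs(c,n,.091,800)
E
```

```text
t 21.8 pos [523.1 -39.6  46.7] xax [ 0.003  0.003 -1.   ] jawyaw -1.6609 F [ 2.6  7.  -2. ] w 35.4 j [-0.21  0.37  1.88  0.    0.89  1.45]
red [587.2 -44.4] [36.4 56.4] 84.4
yellow [614.   -2.1] [107.4  36.8] 0.2
blue [610.1 -82.2] [105.2  36.2] 2.1
green [ 610.2 -117.1] [104.9  32.4] 1.7
red px [258. 169.] mm c [561.4 -42.5] size [ 36.6 110.5] ang 85.3
yellow px [143.  79.] mm c [592.7  -5.9] size [48.8 70.9] ang 87.6
blue px [363.  81.] mm c [589.8 -80.4] size [65.8 40.2] ang 1.4
```

The swings worked: yellow is square at y≈-2 and blue nearly square at -82, so the gap is about 43 mm. Straighten and slide in.

Request:
{"method": "step_arm", "body": {"series": [[0,0,0,0.045,0],[0,0,0,0.045,0],[0,0,0,0,0],[0.2,0,0,0,0],[0.2,0,0,0,0],[0.2,0,0,0,0],[0.2,0,0,0,0],[0.2,0,0,0,0],[0,0,0,0,0]]}}

```text
time_s: 22.8
tool_pos: [0.5319, -0.0418, 0.0469]
tcp_rot: [-0.0, 0.707, -0.0, -0.707]
contact_force: [-0.1, 0.1, -1.7]
grip_width: 0.035
```

```bash
python3 - <<'E'
from h import *
st();top()
c=arm.camera("wrist");cv2.imwrite("pics/w6.png",c["color"])
for n in("red","yellow","blue"): blobs(c,n,.092,800)
E
```

```text
t 22.8 pos [531.9 -41.8  46.9] xax [ 0.001 -0.    -1.   ] jawyaw -1.5711 F [-0.1  0.1 -1.7] w 35.0 j [-0.21  0.38  1.86 -0.    0.9   1.36]
red [597.1 -41.7] [50.8 36.7] 0.1
yellow [622.4  -2.1] [90.5 36.8] 0.2
blue [614.2 -81.7] [97.4 35.8] 2.6
green [ 611.5 -117.9] [101.7  31.1] 0.1
red px [258. 170.] mm c [570.3 -41.3] size [109.4  36.1] ang 0.2
yellow px [151.  85.] mm c [595.1  -5.7] size [46.  74.7] ang 88.6
blue px [371.  91.] mm c [594.8 -76.8] size [75.2 45.7] ang 1.4
```

View pics/w6.png

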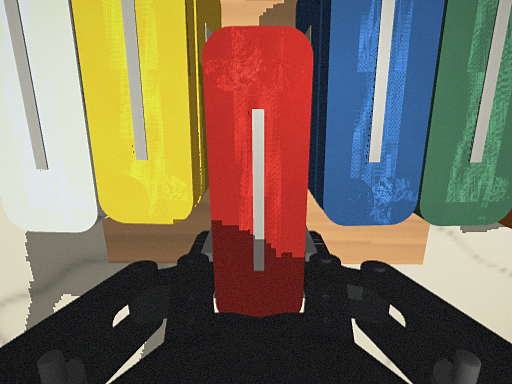

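The wrist view shows the red tin evenly between yellow (edge ~200) and blue (edge ~315), square and unloaded. I set it down, release, and push the rest with shut fingers at its tail end.

Request:
{"method": "step_arm", "body": {"series": [[0,0,-0.15,0,0],[0,0,-0.15,0,0],[0,0,0,0,0.6],[0,0,0,0,0.6],[0,0,0,0,0.6],[-1,0,0,0,0.6],[-2,0,0,0,0.6],[-2,0,0,0,0.6],[-0.5,0,0,0,0.6],[0,0,0,0,0.6]]}}

```text
time_s: 23.9
tool_pos: [0.4755, -0.0416, 0.044]
tcp_rot: [0.0, -0.707, 0.0, 0.707]
contact_force: [-0.6, 0.4, -0.6]
grip_width: 0.0509
```

Request:
{"method": "step_arm", "body": {"series": [[0,0,-0.3,0,0],[0,0,-0.3,0,0],[0,0,-0.2,0,0],[0,0,0,0,0],[0,0,0,0,0],[0,0,0,0,0],[0,0,0,0,0]]}}

```text
time_s: 24.6
tool_pos: [0.4764, -0.0417, 0.0359]
tcp_rot: [-0.0, 0.707, -0.0, -0.707]
contact_force: [1.2, -0.4, 0.1]
grip_width: 0.0
```

```bash
python3 - <<'E'
from h import *
st()
c=arm.camera("wrist")
for n in("red","yellow","blue","green"): blobs(c,n,.091,400)
E
```

```text
t 24.6 pos [476.4 -41.7  35.9] xax [ 0. -0. -1.] jawyaw -1.5709 F [ 1.2 -0.4  0.1] w 0.0 j [-0.23  0.33  1.99 -0.    0.82  1.34]
red px [258.  85.] mm c [544.5 -41.4] size [58.1 35.4] ang 0.1
yellow px [138.  45.] mm c [562.3  -2.6] size [42.1 22.4] ang 90.0
blue px [387.  36.] mm c [562.  -80.1] size [41.6 23. ] ang 90.0
green px [450.  58.] mm c [562.1 -93.5] size [20.3 42. ] ang 8.0
```

Request:
{"method": "step_arm", "body": {"series": [[1,0,0,0,0],[1,0,0,0,0],[0.5,0,0,0,0],[0.3,0,0,0,0],[0.3,0,0,0,0],[0.3,0,0,0,0],[0.3,0,0,0,0],[0.3,0,0,0,0],[0.3,0,0,0,0],[0,0,0,0,0]]}}

```text
time_s: 25.65
tool_pos: [0.5202, -0.0419, 0.0359]
tcp_rot: [0.0, 0.707, -0.0, -0.707]
contact_force: [-0.1, 1.2, -0.4]
grip_width: -0.0003
```

Request:
{"method": "step_arm", "body": {"series": [[0.3,0,0,0,0],[0.3,0,0,0,0],[0.3,0,0,0,0],[0.3,0,0,0,0],[0,0,0,0,0]]}}

```text
time_s: 26.15
tool_pos: [0.5322, -0.0418, 0.0359]
tcp_rot: [0.0, 0.707, -0.0, -0.707]
contact_force: [-0.3, -0.2, 0.4]
grip_width: -0.0
```

```bash
python3 - <<'E'
from h import *
st();top()
c=arm.camera("wrist")
for n in("red","yellow","blue"): blobs(c,n,.091,400)
E
```

```text
t 26.15 pos [532.2 -41.8  35.9] xax [ 0.001 -0.    -1.   ] jawyaw -1.571 F [-0.3 -0.2  0.4] w -0.0 j [-0.21  0.4   1.87 -0.    0.87  1.36]
red [614.  -41.6] [79.  36.7] 0.1
yellow [622.4  -2.1] [90.5 36.8] 0.2
blue [614.1 -81.8] [97.1 35.4] 2.2
green [ 611.5 -117.8] [101.7  31. ] 0.1
red px [258. 118.] mm c [587.4 -41.4] size [35.4 83.3] ang 90.0
yellow px [130. 103.] mm c [593.2  -2.6] size [42.1 71.6] ang 90.0
blue px [388. 102.] mm c [593.1 -80.1] size [72.  41.5] ang 0.1
```

Request:
{"method": "step_arm", "body": {"series": [[0.2,0,0,0,0],[0.2,0,0,0,0],[0.2,0,0,0,0],[0.1,0,0,0,0],[0,0,0,0,0]]}}

```text
time_s: 26.75
tool_pos: [0.5387, -0.0418, 0.0358]
tcp_rot: [-0.0, 0.707, -0.0, -0.707]
contact_force: [-0.7, 0.0, -0.9]
grip_width: 0.0006
```

Request:
{"method": "step_arm", "body": {"series": [[0.1,0,0,0,0],[0.1,0,0,0,0],[0,0,0,0,0]]}}

```text
time_s: 27.05
tool_pos: [0.5406, -0.0418, 0.0358]
tcp_rot: [-0.0, 0.707, -0.0, -0.707]
contact_force: [-0.4, 0.3, 0.3]
grip_width: -0.0002
```

Request:
{"method": "step_arm", "body": {"series": [[0.1,0,0,0,0],[0.1,0,0,0,0],[0,0,0,0,0]]}}

```text
time_s: 27.35
tool_pos: [0.5426, -0.0418, 0.0358]
tcp_rot: [-0.0, 0.707, -0.0, -0.707]
contact_force: [-0.5, 0.2, -0.0]
grip_width: 0.0003
```

Request:
{"method": "step_arm", "body": {"series": [[0.1,0,0,0,0],[0,0,0,0,0]]}}

```text
time_s: 27.55
tool_pos: [0.5436, -0.0417, 0.0358]
tcp_rot: [-0.0, 0.707, -0.0, -0.707]
contact_force: [-0.8, -0.2, -0.9]
grip_width: -0.0001
```

Request:
{"method": "step_arm", "body": {"series": [[0.1,0,0,0,0],[0,0,0,0,0]]}}

```text
time_s: 27.75
tool_pos: [0.5438, -0.0417, 0.0357]
tcp_rot: [0.0, -0.707, 0.0, 0.708]
contact_force: [-2.6, 0.6, 0.9]
grip_width: 0.0001
```

Request:
{"method": "step_arm", "body": {"series": [[0.1,0,0,0,0],[0,0,0,0,0]]}}

```text
time_s: 27.95
tool_pos: [0.5438, -0.0415, 0.0355]
tcp_rot: [0.0, -0.706, -0.0, 0.708]
contact_force: [-5.3, -0.4, 2.1]
grip_width: -0.0002
```

```bash
python3 - <<'E'
from h import *
st()
c=arm.camera("wrist");cv2.imwrite("pics/w7.png",c["color"])
for n in("red","yellow","blue"): blobs(c,n,.091,400)
E
```

```text
t 27.95 pos [543.8 -41.5  35.5] xax [-0.003  0.    -1.   ] jawyaw -1.5709 F [-5.3 -0.4  2.1] w -0.2 j [-0.2   0.42  1.84 -0.    0.89  1.37]
red px [259. 118.] mm c [599.  -41.4] size [35.3 83.6] ang 90.0
yellow px [135. 115.] mm c [599.3  -3.1] size [41.7 83.9] ang 88.7
blue px [388. 117.] mm c [598.9 -79.6] size [84.7 41.2] ang 1.4
```

View pics/w7.png

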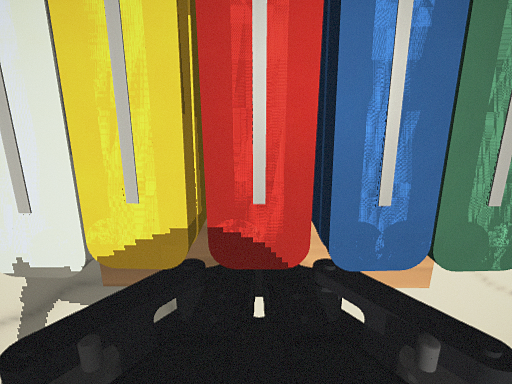

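The tin is home: it stopped at TCP x 543.8 with force rising to 5 N, and all five front ends lie on one line (row ~268). Retreat and check.

Request:
{"method": "step_arm", "body": {"series": [[-0.5,0,0,0,0],[-2,0,0,0,0],[-4,0,0,0,0],[-4,0,2,0,0],[-2,0,4,0,0],[0,0,5,0,0],[0,0,5,0,0],[0,0,2,0,0],[0,0,0,0,0],[0,0,0,0,0]]}}

```text
time_s: 29.0
tool_pos: [0.4208, -0.0418, 0.216]
tcp_rot: [0.0, 0.708, -0.0, -0.706]
contact_force: [-0.6, 0.3, -0.1]
grip_width: 0.0
```

```bash
python3 - <<'E'
from h import *
st();top()
a=arm.camera("top")["color"][150:250,215:325];b=arm.camera("side")["color"][165:265,205:315]
cv2.imwrite("pics/end.png",np.hstack([cv2.resize(x,(400,364),interpolation=2) for x in(a,b)]))
E
```

```text
t 29.0 pos [420.8 -41.8 216. ] xax [ 0.002 -0.001 -1.   ] jawyaw -1.5711 F [-0.6  0.3 -0.1] w 0.0 j [-0.26  0.05  1.83  0.    1.26  1.31]
red [611.2 -41.6] [107.3  36.7] 0.1
yellow [612.6  -2.1] [110.2  36.8] 0.2
blue [610.  -82.6] [104.5  33.9] 0.1
green [ 610.1 -117.8] [104.5  31. ] 0.1
```

View pics/end.png

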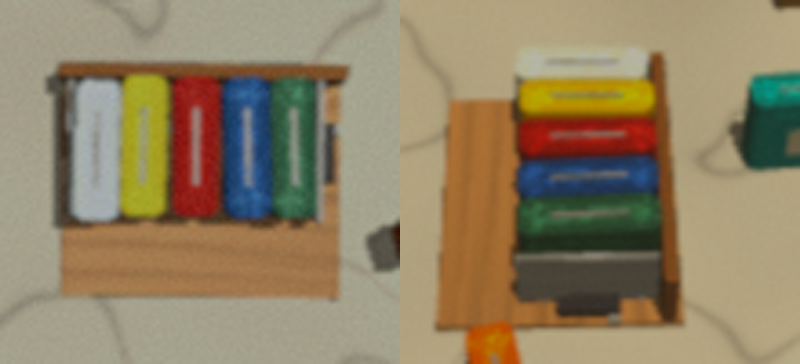

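The top and side crops show all five tins upright, square (within about 1–2°) and flush at the back board. The order is white, yellow, red, blue, green. The robot is clear, so I hand in.

```bash
python3 -c "from plant import arm;print(arm.hand_in())"
```

```text
the job is handed in; nothing more can be done
None
```

The red tin is in the rack between the yellow and the blue tin, home against the back board, and the job was handed in at about 29 s of the 72 s allowed.

**What I did:** I gripped the red tin across its 36 mm. Its turned nose first shoved yellow left, then blue, green and the bookend right. I then slid it in straight, set it down, and pushed the last 38 mm from behind with the shut fingers, mostly under 1 N. The push ended at the back board with 5 N.

**Last checks:** In the final top and side views all five tins stand upright, square to within about 1–2° by eye and by colour blob. Red's centre is at x = 611 mm, with yellow, blue and green between 610 and 613 mm. All five front ends lie on one line. I did not touch the other things on the table, and the gripper was clear of everything when I handed in.

**What went less well:**
- The first straight insertion met rising resistance: 14.5 N along x and 13 N upward on the gripper. I took this as the nose pressing on the rack floor, below the 20 N limit. I backed off and lifted the tin 2 mm. Then I parted the sides with small yaw swings, at up to about 7 N.
- The last wrist view showed yellow and blue turned by about 1.4°, while the top view showed about 0.1–0.2°. I did not resolve this difference.

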